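# Lid the pantry canisters

## Robot

A 6-joint arm with a two-finger parallel gripper is mounted at the origin on the work surface. World frame = base frame: x ahead of the robot, y to its left, z up, the work surface at z = 0. Lengths are in m, angles in degrees, forces in N, time in s.
With the tool pointing down it reaches from about 0.3 to 0.775 m from the base axis. Payload 14.6 kg.
Tool frame: the origin (TCP) lies at the very end of the fingers, on their centre line; the grasp point (between the pads) lies behind it (r.pinch_z is the z of the grasp point in the tool frame, in m); z points along the fingers, y is the line along which they close (so a half turn about z gives the same grasp; the last joint's range is limited). The gripper opens to 94 mm and grips with 3 to 60 N. Pads are 16 mm wide; open, the fingers measure 119 mm over their backs; the gripper's body (75 mm by 177 mm) begins 78 mm behind the grasp point.
Start: joints at [61.387, 17.183, 87.147, -0, 75.671, -3.816], TCP at [0.231, 0.499, 0.205] pointing down, gripper open.
Joint ranges: [-173.82, 173.82], [-45.26, 126.66], [13.44, 144.39], [-59.66, 239.66], [0, 175.72], [-146.38, 146.38]. Speed limits (degrees/s): [127.2, 127.2, 147.25, 180, 180, 180].

## Interface

Orientations are given as a 3x3 rotation matrix whose columns are the frame's x, y, z axes.
In Python, from rig import r gives the robot as it stands. The module is installed in compiled form; this text tells all that it offers.
- The arm moves only by the tool drive_tool, never from a script. Its argument "series" is a list of rows, each a list of 5 numbers: the shift along the tool's x, y, z in units of 0.1 m (1.0 is 0.1 m), then the turn about the tool's z in units of pi rad (1.0 is pi rad), then the gripper command: -1 is fully open, 1 is shut, values between are in proportion. In form: [[x, y, z, roll, claw], ...]. A call has 1 to 20 rows; each row is the pose to reach, as a shift and turn from the pose commanded when the call began, along the tool's axes at that moment, turning the shorter way round; what a row does not reach only later rows make up. A row lasts 1/8 s, in which the tool goes at most 62.5 mm and 10.7 degrees, less where a joint would pass 70% of its speed; a pose out of reach is approached as far as the arm can. A call with a number of a shift or a turn outside -1 to 1 is refused whole. A call with a gripper value outside its range is refused whole. The fingers move at their own pace and stop on an object; the grip force is fixed at half the most. Time passes only in rows, so rows that repeat a pose let the fingers close. It gives the time, the measured TCP pose, the force, the opening and the grip force at its end, in the units of the state.
- r.get_obs(): the state, without advancing time (a new reading comes with each control period).
- r.camera(name): name is "scene" or "top" or "wrist"; returns a dict with "img" (400x640x3 uint8, red, green, blue), "depth" (400x640 float32, m along the optical axis (not along the pixel's ray), 0 where there is no reading), "mtx" (3x3 intrinsics, pixels), "distortion" ([k1, k2, p1, p2, k3] as OpenCV has them; the pictures are not rectified), "T" (4x4, takes a point from camera to world coordinates); the wrist camera has in their place "T_tool_cam" (4x4, takes a point from camera to tool coordinates, whose origin is the TCP and whose axes are the flange's). Camera axes: x right, y up, looking along -z (the intrinsics and any distortion apply to the point x, -y, -z); pixel columns grow to the right and rows downward; lengths in m; the calibration is good to about 2 mm. A picture is of the moment at which its call begins: read the wrist's pose just before it.
- r.job_done(): hands the job in; it is judged then, once.
The state is a dict: "clock": time; "joint_positions": joint angles; "dq": joint speeds; "joint_torque": joint torques, N m; "tool_pos": TCP position; "orientation": TCP orientation; "ft_force": force on the tool from outside, world axes, zero at the start; "wrist_torque": the same for the moment, N m; "finger_gap": finger opening in m; "finger_force": force on a finger pad.
Only numpy, scipy, OpenCV 4.12 (cv2) and the standard library are available. Lean on these libraries where they do the work, as an engineer would, in place of code of your own. Each camera call takes 0.05 s, during which the arm holds its last target. There are 200 camera calls.

## Task

The four stoneware canisters are washed and dry: put each wooden lid on the canister it belongs to by shape and size and seat it fully, its board lying flat on the rim all round. Leave the canisters, the tin and the spice jar standing where they are.

Things in the scene. Friction and masses are not known exactly. Their poses are not given: they have to be found in the camera images.
- lid_large_round: Large round lid, pale wood, lying seal down: board 112 mm in diameter, 9 mm thick (z 10 to 19 mm); under it a white plug 86 mm in diameter, z 0 to 10 mm, lower edge bevelled 4 mm; on top, centred, a round knob, 24 mm in diameter, z 19 to 43 mm. Origin: centre of the plug's underside, z up. Loose, 45 to 160 g.
- lid_small_round: Small round lid, pale wood, lying seal down: board 78 mm in diameter, 9 mm thick (z 10 to 19 mm); under it a white plug 52 mm in diameter, z 0 to 10 mm, lower edge bevelled 4 mm; on top, centred, a round knob, 24 mm in diameter, z 19 to 43 mm. Origin: centre of the plug's underside, z up. Loose, 45 to 160 g.
- lid_square: Square lid, pale wood, lying seal down: board 90 x 90 mm (x by y), 9 mm thick (z 10 to 19 mm); under it a white plug 64 x 64 mm (x by y), z 0 to 10 mm, lower edge bevelled 4 mm; on top, centred, a straight bar handle, 44 mm long along x, 16 mm wide, z 19 to 43 mm. Origin: centre of the plug's underside, z up. Loose, 45 to 160 g. Fits at any quarter turn.
- lid_oblong: Oblong (rectangular) lid, pale wood, lying seal down: board 130 x 74 mm (x by y), 9 mm thick (z 10 to 19 mm); under it a white plug 104 x 48 mm (x by y), z 0 to 10 mm, lower edge bevelled 4 mm; on top, centred, a straight bar handle, 44 mm long along x, 16 mm wide, z 19 to 43 mm. Origin: centre of the plug's underside, z up. Loose, 45 to 160 g. Fits either way round.
- canister_large_round: Large round canister, open empty grey stoneware: 108 mm in diameter outside, 90 mm tall, walls 6 mm, mouth 96 mm in diameter. Origin: centre of its underside, z up, rim at z = 90 mm. Its lid's plug has 5 mm of play on each side; seated, the board lies on the rim and the lid's origin is 80 mm above this one. Loose, 0.3 to 0.8 kg.
- canister_small_round: Small round canister, open empty grey stoneware: 74 mm in diameter outside, 80 mm tall, walls 6 mm, mouth 62 mm in diameter. Origin: centre of its underside, z up, rim at z = 80 mm. Its lid's plug has 5 mm of play on each side; seated, the board lies on the rim and the lid's origin is 70 mm above this one. Loose, 0.3 to 0.8 kg.
- canister_square: Square canister, open empty grey stoneware: 86 x 86 mm (x by y) outside, 85 mm tall, walls 6 mm, mouth 74 x 74 mm (x by y). Origin: centre of its underside, z up, rim at z = 85 mm, x and y along its sides. Its lid's plug has 5 mm of play on each side; seated, the board lies on the rim and the lid's origin is 75 mm above this one. Loose, 0.3 to 0.8 kg.
- canister_oblong: Oblong (rectangular) canister, open empty grey stoneware: 126 x 70 mm (x by y) outside, 70 mm tall, walls 6 mm, mouth 114 x 58 mm (x by y). Origin: centre of its underside, z up, rim at z = 70 mm, x and y along its sides. Its lid's plug has 5 mm of play on each side; seated, the board lies on the rim and the lid's origin is 60 mm above this one. Loose, 0.3 to 0.8 kg.
- spice_jar: A small amber glass spice jar with a steel cap, 42 mm in diameter and 85 mm tall, standing among the lids. Origin at the centre of its underside. Not part of the job; loose.
- tin: A food tin with a paper label, 74 mm in diameter and 110 mm tall, standing among the canisters. Origin at the centre of its underside. Not part of the job; loose.
Not all that is in view belongs to the job. Leave any turquoise look-alike of the lid_oblong alone. What is shaped like the lid_square but green is not meant.

How it is judged:
By the outcome, as a careful person would: the job done as asked, in the order asked, and still so for the second after the job is handed in, with the robot touching nothing.
It also fails if it takes over 115 s, if anything falls off the work surface, if the arm or the gripper's body presses on something with over 40 N, if the wrist force passes 120 N, or if a joint passes its speed limit or range.

## Working session

There is one attempt and no reset: what is moved stays moved. The work goes in short steps, Python scripts to look and compute and a tool call to move; the robot and the scene stay as the last step left them, time stands still between calls to the robot, and variables do not carry over. Pictures are saved under pics/ and viewed, at most 14 in all, crops included, and the job is handed in when it is done.

Besides the shell and the picture viewer there is one more tool, called after ">>>" by a JSON object that holds its "name" and its "arguments". drive_tool: Moves the arm, as the interface text tells. Shifts and turns lie within -1 to 1; 1 stands for 0.1 m of shift or pi rad of turn. Its arguments: {"type":"object","properties":{"series":{"type":"array","items":{"type":"array","items":{"type":"number"}}}},"required":["series"]}

```bash
mkdir -p pics; python3 - <<'E'
from rig import r
import cv2,numpy as np
o=r.get_obs();print(o, r.pinch_z)
for n in("top","scene"):
    c=r.camera(n);np.savez(f"{n}.npz",**c);cv2.imwrite(f"pics/{n}.png",c["img"][:,:,::-1])
    print(n,c["mtx"],c["distortion"],c["T"])
c=r.camera("wrist");print(c["T_tool_cam"])
E
```

```text
{'clock': 0.0, 'joint_positions': array([ 6.13862608e+01,  1.72185965e+01,  8.71821869e+01,  9.24711797e-04,
        7.56708055e+01, -3.81541372e+00]), 'dq': array([ 0.05346647, -0.02047363,  0.00479421, -0.0268073 , -0.05538379,
       -0.02780044]), 'joint_torque': array([-3.03390516e-03, -5.31799901e+01, -3.52734876e+01,  7.07216584e-02,
        2.44917726e-02, -1.08624711e-04]), 'tool_pos': array([0.23054437, 0.49904073, 0.20484399]), 'orientation': array([[-9.07788027e-01,  4.19428805e-01, -6.12097811e-04],
       [ 4.19429240e-01,  9.07787379e-01, -1.08937444e-03],
       [ 9.87396473e-05, -1.24565279e-03, -9.99999219e-01]]), 'ft_force': array([0.29839034, 0.391592  , 0.13679098]), 'wrist_torque': array([ 0.0398702 ,  0.02098997, -0.04011707]), 'finger_force': 0.0, 'finger_gap': 0.0941795542942726} -0.0188
top [[508.62324787   0.         319.61064803]
 [  0.         508.62324787 199.65367492]
 [  0.           0.           1.        ]] [0.05207282 0.         0.         0.         0.        ] [[ 0.01855242  0.98006491 -0.19780944  0.09837104]
 [-0.99981357  0.01712677 -0.00891576  0.01776561]
 [-0.00535019  0.19793797  0.98019995  1.59165615]
 [ 0.          0.          0.          1.        ]]
scene [[496.01214351   0.         324.57423202]
 [  0.         496.01214351 208.09276367]
 [  0.           0.           1.        ]] [-0.00461937  0.          0.          0.          0.        ] [[-0.74392672 -0.463081    0.48179769  1.14753149]
 [ 0.66823618 -0.52173354  0.53033435  0.81533948]
 [ 0.00578225  0.71648454  0.697579    1.070226  ]
 [ 0.          0.          0.          1.        ]]
[[ 1.55660098e-03  9.68518671e-01  2.48936057e-01  7.13160567e-02]
 [ 9.99998010e-01 -1.81823988e-03  8.21099964e-04  9.72266911e-04]
 [ 1.24787611e-03  2.48934283e-01 -9.68519574e-01 -1.79571476e-01]
 [ 0.00000000e+00  0.00000000e+00  0.00000000e+00  1.00000000e+00]]
```

View pics/top.png

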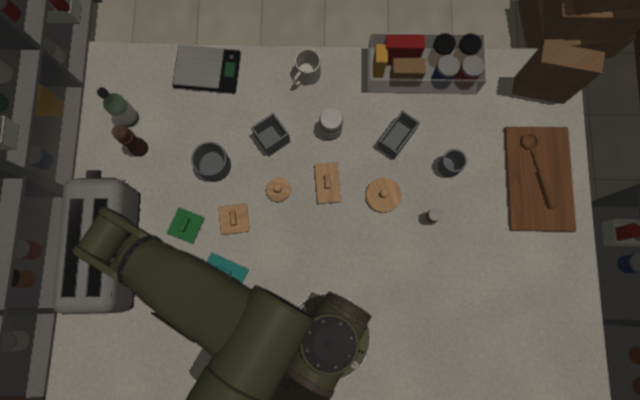

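View pics/scene.png

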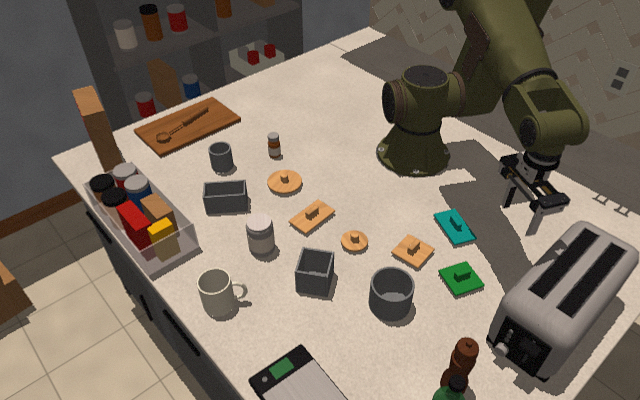

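Top view: canisters are large round (210,161), square (270,134), oblong (397,134) and small round (453,162), with the tin at (331,123). Lids are square (233,219), small round (278,190), oblong (327,183) and large round (383,195), with the jar at (432,216). The green and turquoise decoys are at (186,225) and (226,268). The scene view agrees.

```bash
cat > h.py <<'E'
import cv2,numpy as np
def rays(c,uv):
    "unit-depth ray directions in camera axes"
    p=cv2.undistortPoints(np.asarray(uv,float).reshape(-1,1,2),c["mtx"],np.asarray(c["distortion"]))[:,0]
    return np.c_[p[:,0],-p[:,1],-np.ones(len(p))]
def cloud(c,T):
    h,w=c["depth"].shape;u,v=np.meshgrid(np.arange(w),np.arange(h))
    d=rays(c,np.c_[u.ravel(),v.ravel()])*c["depth"].reshape(-1,1)
    return (d@T[:3,:3].T+T[:3,3]).reshape(h,w,3)
def plane(c,T,uv,z):
    d=rays(c,uv)@T[:3,:3].T
    return T[:3,3]+d*((z-T[2,3])/d[:,2])[:,None]
def wood(img):
    h=cv2.cvtColor(img,cv2.COLOR_RGB2HSV);return cv2.inRange(h,(8,70,90),(22,255,255))
def rect(P):
    "centre, sizes, long-axis angle of xy points, m/deg"
    (x,y),(a,b),t=cv2.minAreaRect((P[:,:2]*1000).astype(np.float32))
    if a<b:a,b,t=b,a,t+90
    return np.round([x/1000,y/1000],4),np.round([a,b],1),round((t+90)%180-90,1)
E
python3 - <<'E'
from h import *
c=dict(np.load("top.npz"));T=c["T"];W=cloud(c,T)
m=wood(c["img"])
print("table z",np.median(W[230:330,450:500,2]))
for n,(u,v) in dict(sq=(233,219),sr=(278,190),ob=(327,183),lr=(383,195)).items():
    s=np.s_[v-26:v+27,u-26:u+27];w=W[s];mm=(m[s]>0)
    P=w[mm&(w[...,2]<.03)];H=w[mm&(w[...,2]>.034)]
    cn=max(cv2.findContours(m[s],0,cv2.CHAIN_APPROX_NONE)[0],key=cv2.contourArea)[:,0]+[u-26,v-26]
    print(n,len(P),np.median(P[:,2]),rect(plane(c,T,cn,.019)),"handle",len(H),rect(H) if len(H)>3 else 0, H.mean(0) if len(H) else 0)
for n,(u,v,z) in dict(LR=(210,161,.09),SQ=(270,134,.085),OB=(397,134,.07),SR=(453,162,.08),tin=(331,123,.11),jar=(432,216,.085)).items():
    s=np.s_[v-28:v+29,u-28:u+29];w=W[s];P=w[abs(w[...,2]-z)<.008]
    print(n,len(P),np.median(P[:,2]),rect(P))
E
```

```text
table z 7.062200379737149e-05
sq 724 0.019745347893671883 (array([0.3503, 0.3007]), array([90.3, 89.8]), 8.3) handle 76 (array([0.2251, 0.1716]), array([397.2,  34. ]), 45.6) [0.33722831 0.28492347 0.12596633]
sr 404 0.019668837056424526 (array([0.4464, 0.1645]), array([76.2, 74.6]), -89.0) handle 46 (array([0.2764, 0.0986]), array([390.5,  21.8]), 21.2) [0.41775229 0.15250132 0.17807166]
ob 834 0.019501010656643558 (array([0.472 , 0.0092]), array([130.8,  73.3]), 5.5) handle 66 (array([0.297 , 0.0089]), array([397.3,  16.4]), -0.2) [0.4673561  0.00928223 0.06669641]
lr 896 0.019434755274617355 (array([ 0.4347, -0.1677]), array([110. , 107.2]), 0.0) handle 45 (array([ 0.2684, -0.0821]), array([393.8,  22.2]), -27.2) [ 0.41308118 -0.1557389   0.14666225]
LR 245 0.08993095384702832 (array([0.524 , 0.3721]), array([106.1, 105.3]), 1.0)
SQ 228 0.08450257045240817 (array([0.6195, 0.1915]), array([87.5, 85.9]), 36.7)
OB 256 0.06960111080358466 (array([ 0.6286, -0.2125]), array([130.1,  70.5]), -35.5)
SR 155 0.0792153284516024 (array([ 0.5343, -0.3794]), array([72. , 71.2]), -64.4)
tin 375 0.1103325313278749 (array([0.6534, 0.003 ]), array([67.1, 66.8]), 43.1)
jar 126 0.08456914007631045 (array([ 0.3648, -0.3124]), array([36.8, 36.3]), -75.0)
```

```bash
cat > plan.py <<'E'
import numpy as np,sys
from rig import r
def plan(*wps):
    "wps: x,y,z,yaw(deg of tool x). Prints the shift [x y z]/0.1m and roll/pi of each call from the present pose."
    o=r.get_obs();p=o["tool_pos"].copy();R=o["orientation"];yaw=np.degrees(np.arctan2(R[1,0],R[0,0]))
    print("now",p.round(4),round(yaw,2),"t",round(o["clock"],2),"gap",round(o["finger_gap"],4),"F",o["ft_force"].round(1),"tilt",R[:2,2].round(4),"q6",round(o["joint_positions"][5]))
    for x,y,z,yw in wps:
        for _ in range(9):
            a=np.radians(yaw);A=np.array([[np.cos(a),np.sin(a),0],[np.sin(a),-np.cos(a),0],[0,0,-1]])
            d=A.T@(np.array([x,y,z])-p)*10
            k=min(1,.999/max(abs(d).max(),1e-9));s=np.round(d*k,3)
            dy=(yw-yaw+180)%360-180;ro=round(-dy/180,3)
            n=int(np.ceil(max(np.linalg.norm(s)/.625,abs(ro)*180/10.7)))
            print(list(s),ro,"rows>=",n)
            p=p+A@s/10;yaw-=ro*180
            if k==1:break
        print(" ->",p.round(4),round(yaw,1))
E
python3 -c "
from plan import *
plan((.3503,.3007,.11,188.3),(.3503,.3007,.023,188.3))"
```

```text
now [0.2306 0.4991 0.205 ] 155.2 t 0.15 gap 0.0942 F [-0.   0.2  0.2] tilt [-0.0004 -0.0008] q6 -4
[np.float64(-0.999), np.float64(-0.676), np.float64(0.495)] -0.184 rows>= 4
[np.float64(-0.419), np.float64(-0.999), np.float64(0.444)] 0.0 rows>= 2
[np.float64(-0.011), np.float64(-0.026), np.float64(0.011)] 0.0 rows>= 1
 -> [0.3503 0.3007 0.11  ] 188.3
[np.float64(-0.0), np.float64(0.0), np.float64(0.87)] 0.0 rows>= 2
 -> [0.3503 0.3007 0.023 ] 188.3
```

>>> {"name": "drive_tool", "arguments": {"series": [[-0.999,-0.676,0.495,-0.184,-0.2],[-0.999,-0.676,0.495,-0.184,-0.2],[-0.999,-0.676,0.495,-0.184,-0.2],[-0.999,-0.676,0.495,-0.184,-0.2],[-0.999,-0.676,0.495,-0.184,-0.2]]}}

```text
clock: 0.78
tool_pos: [0.2928, 0.3966, 0.1563]
orientation: [[-0.99, -0.142, 0.0], [-0.142, 0.99, 0.0], [-0.0, 0.0, -1.0]]
ft_force: [-1.1, 0.3, 0.7]
finger_gap: 0.0563
finger_force: 0.0
```

>>> {"name": "drive_tool", "arguments": {"series": [[-0.43,-1,0.455,0,-0.2],[-0.43,-1,0.455,0,-0.2],[-0.43,-1,0.455,0,-0.2],[-0.43,-1,0.455,0,-0.2]]}}

```text
clock: 1.27
tool_pos: [0.35, 0.3043, 0.111]
orientation: [[-0.99, -0.143, 0.001], [-0.143, 0.99, 0.001], [-0.001, 0.001, -1.0]]
ft_force: [0.1, -0.1, 0.3]
finger_gap: 0.0562
finger_force: 0.0
```

```bash
python3 - <<'E'
from plan import *
from h import *
o=r.get_obs();c=r.camera("wrist")
B=np.eye(4);B[:3,:3]=o["orientation"];B[:3,3]=o["tool_pos"];T=B@c["T_tool_cam"];W=cloud(c,T)
cv2.imwrite("pics/w1.png",c["img"][:,:,::-1])
z=W[...,2];m=wood(c["img"])>0
near=np.hypot(W[...,0]-.35,W[...,1]-.30)<.1
print("board",rect(W[m&near&(abs(z-.019)<.005)]),"handle top",rect(W[m&near&(abs(z-.043)<.003)]))
plan((.3503,.3007,.11,188.3),(.3503,.3007,.023,188.3))
E
```

```text
board (array([0.3506, 0.3011]), array([89.3, 87.9]), -81.6) handle top (array([0.3512, 0.3006]), array([43.4, 14.7]), 7.5)
now [0.3499 0.3045 0.1111] -171.69 t 1.32 gap 0.0561 F [ 0.8 -0.4 -0.2] tilt [0.0008 0.0008] q6 -62
[np.float64(0.001), np.float64(-0.038), np.float64(0.011)] 0.0 rows>= 1
 -> [0.3503 0.3007 0.11  ] -171.7
[np.float64(0.0), np.float64(-0.0), np.float64(0.87)] 0.0 rows>= 2
 -> [0.3503 0.3007 0.023 ] -171.7
```

View pics/w1.png

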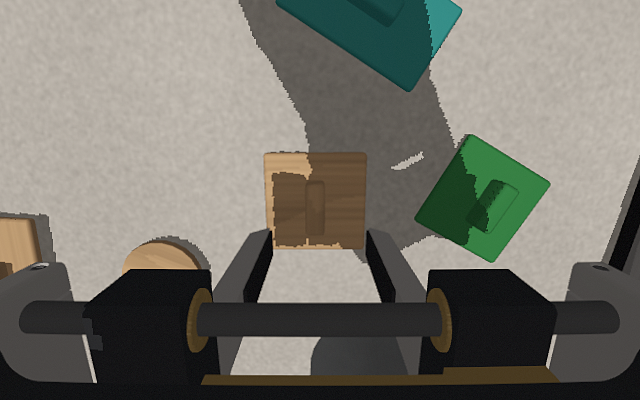

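The wrist view shows the square lid at (315,200) with its handle between the fingers. The numbers agree with the top view to under 1 mm.

>>> {"name": "drive_tool", "arguments": {"series": [[0,-0.04,0.4,0,-0.2],[0,-0.04,0.88,0,-0.2],[0,-0.04,0.88,0,-0.2],[0,-0.04,0.88,0,-0.2],[0,-0.04,0.88,0,1],[0,-0.04,0.88,0,1],[0,-0.04,0.88,0,1],[0,-0.04,0.88,0,1],[0,-0.04,0.88,0,1]]}}

```text
clock: 2.45
tool_pos: [0.3507, 0.2994, 0.0225]
orientation: [[-0.989, -0.145, 0.0], [-0.145, 0.989, 0.0], [-0.0, 0.0, -1.0]]
ft_force: [-0.7, -0.0, 1.2]
finger_gap: 0.0159
finger_force: 30.0
```

```bash
python3 -c "
from plan import *
x,y,_=r.get_obs()['tool_pos']
plan((x,y,.12,188.3),(.6195,.1915,.18,216.7),(.6195,.1915,.099,216.7))"
```

```text
now [0.3507 0.2994 0.0225] -171.68 t 2.45 gap 0.0159 F [-0.7 -0.   1.2] tilt [0.0001 0.0001] q6 -62
[np.float64(0.0), np.float64(0.0), np.float64(-0.975)] 0.0 rows>= 2
 -> [0.3507 0.2994 0.12  ] -171.7
[np.float64(-0.999), np.float64(-0.581), np.float64(-0.239)] -0.158 rows>= 3
[np.float64(-0.609), np.float64(-0.999), np.float64(-0.242)] 0.0 rows>= 2
[np.float64(-0.298), np.float64(-0.488), np.float64(-0.119)] 0.0 rows>= 1
 -> [0.6196 0.1915 0.18  ] -143.2
[np.float64(0.0), np.float64(0.0), np.float64(0.81)] 0.0 rows>= 2
 -> [0.6196 0.1915 0.099 ] -143.2
```

>>> {"name": "drive_tool", "arguments": {"series": [[0,0,-0.3,0,1],[0,0,-0.98,0,1],[0,0,-0.98,0,1],[0,0,-0.98,0,1]]}}

```text
clock: 2.95
tool_pos: [0.3504, 0.2992, 0.12]
orientation: [[-0.989, -0.145, -0.0], [-0.145, 0.989, -0.0], [0.0, -0.0, -1.0]]
ft_force: [0.8, 0.1, -1.4]
finger_gap: 0.0156
finger_force: 30.0
```

>>> {"name": "drive_tool", "arguments": {"series": [[-0.33,-0.2,-0.1,-0.05,1],[-0.7,-0.4,-0.2,-0.1,1],[-1,-0.581,-0.239,-0.158,1],[-1,-0.581,-0.239,-0.158,1]]}}

```text
clock: 3.45
tool_pos: [0.4588, 0.2551, 0.1422]
orientation: [[-0.801, -0.598, -0.003], [-0.598, 0.801, -0.001], [0.003, 0.0, -1.0]]
ft_force: [-0.9, 0.4, -1.4]
finger_gap: 0.0161
finger_force: 30.0
```

>>> {"name": "drive_tool", "arguments": {"series": [[-0.3,-0.5,-0.12,0,1],[-0.609,-0.999,-0.242,0,1],[-0.609,-0.999,-0.242,0,1],[-0.609,-0.999,-0.242,0,1]]}}

```text
clock: 3.95
tool_pos: [0.5652, 0.2131, 0.1667]
orientation: [[-0.802, -0.598, -0.003], [-0.598, 0.802, -0.001], [0.003, 0.001, -1.0]]
ft_force: [-0.3, -0.8, -1.4]
finger_gap: 0.0157
finger_force: 30.0
```

>>> {"name": "drive_tool", "arguments": {"series": [[-0.2,-0.3,-0.119,0,1],[-0.298,-0.488,-0.119,0,1],[-0.298,-0.488,-0.119,0,1],[-0.298,-0.488,-0.119,0,1]]}}

```text
clock: 4.45
tool_pos: [0.6183, 0.1924, 0.1799]
orientation: [[-0.801, -0.599, -0.001], [-0.599, 0.801, -0.0], [0.001, 0.001, -1.0]]
ft_force: [0.3, -0.4, -1.3]
finger_gap: 0.0161
finger_force: 30.0
```

```bash
cat > wr.py <<'E'
from plan import *
from h import *
def wrist(name=None):
    o=r.get_obs();c=r.camera("wrist")
    B=np.eye(4);B[:3,:3]=o["orientation"];B[:3,3]=o["tool_pos"]
    if name:cv2.imwrite(f"pics/{name}.png",c["img"][:,:,::-1])
    return c,cloud(c,B@c["T_tool_cam"])
E
python3 - <<'E'
from wr import *
c,W=wrist("w2");z=W[...,2];m=wood(c["img"])>0;p=r.get_obs()["tool_pos"]
near=np.hypot(W[...,0]-.62,W[...,1]-.19)<.08
P=W[m&near&(z>.14)];print("lid",rect(P),np.percentile(P[:,2],[5,50,95]))
P=W[near&(abs(z-.085)<.004)&~m];print("rim",len(P),rect(P) if len(P) else 0)
plan((.6195,.1915,p[2],216.7),(.6195,.1915,.099,216.7))
E
```

```text
lid (array([0.6078, 0.1845]), array([114.8,  89.7]), 36.9) [0.17540275 0.17678264 0.20089146]
rim 775 (array([0.5897, 0.1687]), array([85.8,  9.5]), -53.1)
now [0.6184 0.1924 0.1802] -143.19 t 4.5 gap 0.0158 F [-0.4 -0.5 -1.1] tilt [-0.0008 -0.0001] q6 -113
[np.float64(-0.003), np.float64(-0.013), np.float64(0.0)] 0.001 rows>= 1
 -> [0.6195 0.1915 0.1802] -143.4
[np.float64(-0.0), np.float64(-0.0), np.float64(0.812)] -0.0 rows>= 2
 -> [0.6195 0.1915 0.099 ] -143.4
```

View pics/w2.png

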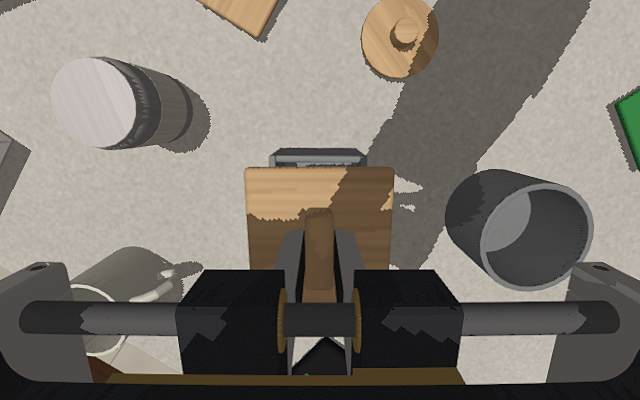

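The wrist view shows the held lid at (318,215) over the square canister, whose rim strip at (318,157) agrees with the target to within 1 mm.

>>> {"name": "drive_tool", "arguments": {"series": [[-0.003,-0.013,0.3,0,1],[-0.003,-0.013,0.6,0,1],[-0.003,-0.013,0.75,0,1],[-0.003,-0.013,0.815,0,1],[-0.003,-0.013,0.815,0,1],[-0.003,-0.013,0.815,0,1]]}}

```text
clock: 5.25
tool_pos: [0.6211, 0.1908, 0.1]
orientation: [[-0.801, -0.599, 0.002], [-0.599, 0.801, 0.0], [-0.001, -0.001, -1.0]]
ft_force: [-0.2, 0.4, -1.1]
finger_gap: 0.0156
finger_force: 30.0
```

```bash
python3 -c "
from wr import *
c,W=wrist();z=W[...,2];m=wood(c['img'])>0
P=W[m&(np.hypot(W[...,0]-.62,W[...,1]-.19)<.07)&(z>.085)&(z<.11)];print(np.percentile(P[:,2],[5,50,95]))
plan()"
```

```text
[0.09539702 0.0967043  0.09779838]
now [0.621  0.1907 0.0999] -143.24 t 5.3 gap 0.0158 F [-0.3  0.4 -1.5] tilt [0.0014 0.0004] q6 -113
```

>>> {"name": "drive_tool", "arguments": {"series": [[0.01,0,0.022,0,1],[0.01,0,0.022,0,1],[0.01,0,0.022,0,-0.2],[0.01,0,0.022,0,-0.2],[0.01,0,0.022,0,-0.2],[0.01,0,-0.5,0,-0.2],[0.01,0,-0.9,0,-0.2],[0.01,0,-0.9,0,-0.2],[0.01,0,-0.9,0,-0.2]]}}

```text
clock: 6.42
tool_pos: [0.6195, 0.1899, 0.188]
orientation: [[-0.801, -0.599, -0.001], [-0.599, 0.801, -0.0], [0.001, 0.0, -1.0]]
ft_force: [0.5, -0.2, -0.1]
finger_gap: 0.0562
finger_force: 0.0
```

```bash
python3 -c "
from wr import *
c,W=wrist();z=W[...,2];m=wood(c['img'])>0
P=W[m&(np.hypot(W[...,0]-.62,W[...,1]-.19)<.07)&(z>.085)&(z<.105)];print(rect(P),np.percentile(P[:,2],[2,50,98]))
plan((.4464,.1645,.11,160),(.4464,.1645,.0225,160))"
```

```text
(array([0.6201, 0.1898]), array([89.5, 87.6]), -53.3) [0.09240702 0.09435757 0.09580309]
now [0.6194 0.1899 0.1875] -143.24 t 6.47 gap 0.0566 F [-0.5  0.8 -0.4] tilt [-0.0021 -0.0005] q6 -113
[np.float64(0.999), np.float64(0.54), np.float64(0.503)] 0.315 rows>= 6
[np.float64(0.54), np.float64(-0.29), np.float64(0.272)] 0.0 rows>= 2
 -> [0.4464 0.1645 0.11  ] -199.9
[np.float64(-0.0), np.float64(0.0), np.float64(0.875)] 0.0 rows>= 2
 -> [0.4464 0.1645 0.0225] -199.9
```

>>> {"name": "drive_tool", "arguments": {"series": [[1,0.54,0,0.315,-0.2],[1,0.54,0,0.315,-0.2],[1,0.54,0.5,0.315,-0.2],[1,0.54,0.5,0.315,-0.2],[1,0.54,0.5,0.315,-0.2],[1,0.54,0.5,0.315,-0.2],[1,0.54,0.5,0.315,-0.2]]}}

```text
clock: 7.35
tool_pos: [0.5069, 0.1733, 0.1379]
orientation: [[-0.94, 0.341, -0.002], [0.341, 0.94, -0.0], [0.002, -0.001, -1.0]]
ft_force: [-0.6, 0.1, 0.1]
finger_gap: 0.0564
finger_force: 0.0
```

>>> {"name": "drive_tool", "arguments": {"series": [[0.54,-0.29,0.272,0,-0.2],[0.54,-0.29,0.272,0,-0.2],[0.54,-0.29,0.272,0,-0.2],[0.54,-0.29,0.272,0,-0.2]]}}

```text
clock: 7.85
tool_pos: [0.4481, 0.1648, 0.1124]
orientation: [[-0.94, 0.341, 0.002], [0.341, 0.94, 0.0], [-0.001, 0.001, -1.0]]
ft_force: [-0.9, -0.4, -0.2]
finger_gap: 0.0564
finger_force: 0.0
```

```bash
python3 -c "
from wr import *
c,W=wrist();z=W[...,2];m=wood(c['img'])>0
n=m&(np.hypot(W[...,0]-.446,W[...,1]-.164)<.06)
print(rect(W[n&(abs(z-.019)<.005)]),rect(W[n&(abs(z-.043)<.003)]))
plan((.4464,.1645,.0225,160))"
```

```text
(array([0.4491, 0.1657]), array([75.2, 74. ]), -59.5) (array([0.4481, 0.1658]), array([22.2, 21.6]), -69.3)
now [0.4479 0.1648 0.1123] 160.07 t 7.9 gap 0.0563 F [-0.9  0.4 -0.3] tilt [0.0013 0.0004] q6 -54
[np.float64(0.013), np.float64(-0.008), np.float64(0.898)] 0.0 rows>= 2
 -> [0.4464 0.1645 0.0225] 160.1
```

>>> {"name": "drive_tool", "arguments": {"series": [[0.003,0,0.45,0,-0.2],[0.003,0,0.9,0,-0.2],[0.003,0,0.9,0,-0.2],[0.003,0,0.9,0,-0.2],[0.003,0,0.9,0,1],[0.003,0,0.9,0,1],[0.003,0,0.9,0,1],[0.003,0,0.9,0,1],[0.003,0,0.9,0,1]]}}

```text
clock: 9.02
tool_pos: [0.4465, 0.1647, 0.0218]
orientation: [[-0.94, 0.341, 0.0], [0.341, 0.94, 0.0], [-0.0, 0.0, -1.0]]
ft_force: [0.6, 0.5, 1.2]
finger_gap: 0.0234
finger_force: 30.0
```

>>> {"name": "drive_tool", "arguments": {"series": [[0,0,-0.3,0,1],[0,0,-1,0,1],[0,0,-1,0,1],[0,0,-1,0,1]]}}

```text
clock: 9.52
tool_pos: [0.4464, 0.1646, 0.1215]
orientation: [[-0.94, 0.341, 0.0], [0.341, 0.94, 0.0], [-0.0, 0.0, -1.0]]
ft_force: [-0.2, -0.8, -1.4]
finger_gap: 0.0232
finger_force: 30.0
```

```bash
python3 -c "
from wr import *
plan((.5343,-.3794,.16,150),(.5343,-.3794,.0935,150))"
```

```text
now [0.4464 0.1646 0.1215] 160.06 t 9.53 gap 0.0232 F [-0.2 -0.8 -1.4] tilt [0.0002 0.    ] q6 -54
[np.float64(-0.557), np.float64(-0.999), np.float64(-0.08)] 0.056 rows>= 2
[np.float64(-0.815), np.float64(-0.999), np.float64(-0.09)] -0.0 rows>= 3
[np.float64(-0.814), np.float64(-0.999), np.float64(-0.09)] -0.0 rows>= 3
[np.float64(-0.815), np.float64(-0.999), np.float64(-0.09)] -0.0 rows>= 3
[np.float64(-0.316), np.float64(-0.387), np.float64(-0.035)] -0.0 rows>= 1
 -> [ 0.5343 -0.3794  0.16  ] 150.0
[np.float64(0.0), np.float64(-0.0), np.float64(0.665)] -0.0 rows>= 2
 -> [ 0.5343 -0.3794  0.0935] 150.0
```

>>> {"name": "drive_tool", "arguments": {"series": [[-0.2,-0.35,-0.15,0.02,1],[-0.557,-1,-0.3,0.056,1],[-0.557,-1,-0.38,0.056,1],[-0.557,-1,-0.38,0.056,1]]}}

```text
clock: 10.02
tool_pos: [0.4646, 0.0514, 0.159]
orientation: [[-0.866, 0.501, -0.001], [0.501, 0.866, 0.0], [0.001, -0.0, -1.0]]
ft_force: [0.7, -1.1, -1.0]
finger_gap: 0.0237
finger_force: 30.0
```

>>> {"name": "drive_tool", "arguments": {"series": [[-0.3,-0.35,0,0,1],[-0.815,-1,0,0,1],[-0.815,-1,0,0,1],[-0.815,-1,0,0,1]]}}

```text
clock: 10.52
tool_pos: [0.4851, -0.0753, 0.1584]
orientation: [[-0.866, 0.5, -0.002], [0.5, 0.866, 0.001], [0.002, -0.0, -1.0]]
ft_force: [0.4, 0.2, -0.9]
finger_gap: 0.0237
finger_force: 30.0
```

>>> {"name": "drive_tool", "arguments": {"series": [[-0.3,-0.35,0,0,1],[-0.815,-1,0,0,1],[-0.815,-1,0,0,1],[-0.815,-1,0,0,1]]}}

```text
clock: 11.02
tool_pos: [0.5059, -0.2021, 0.1589]
orientation: [[-0.866, 0.5, -0.001], [0.5, 0.866, 0.001], [0.001, 0.0, -1.0]]
ft_force: [0.6, 0.4, -1.1]
finger_gap: 0.0233
finger_force: 30.0
```

>>> {"name": "drive_tool", "arguments": {"series": [[-0.3,-0.35,0,0,1],[-0.815,-1,0,0,1],[-0.815,-1,0,0,1],[-0.815,-1,0,0,1]]}}

```text
clock: 11.52
tool_pos: [0.5268, -0.329, 0.1591]
orientation: [[-0.866, 0.5, -0.001], [0.5, 0.866, 0.001], [0.001, 0.0, -1.0]]
ft_force: [0.0, -0.0, -1.4]
finger_gap: 0.0232
finger_force: 30.0
```

>>> {"name": "drive_tool", "arguments": {"series": [[-0.316,-0.387,0,0,1],[-0.316,-0.387,0,0,1],[-0.316,-0.387,0,0,1]]}}

```text
clock: 11.9
tool_pos: [0.5349, -0.3775, 0.1596]
orientation: [[-0.867, 0.499, -0.0], [0.499, 0.867, 0.001], [0.001, 0.0, -1.0]]
ft_force: [0.2, 0.4, -1.0]
finger_gap: 0.0236
finger_force: 30.0
```

```bash
python3 - <<'E'
from wr import *
c,W=wrist("w3");z=W[...,2];m=wood(c["img"])>0;p=r.get_obs()["tool_pos"]
near=np.hypot(W[...,0]-.534,W[...,1]+.379)<.06
P=W[m&near&(z>.11)&(z<.16)];print("lid",rect(P),np.percentile(P[:,2],[5,50,95]))
P=W[near&(abs(z-.08)<.003)&~m]
if len(P)>5:
    s=np.linalg.lstsq(np.c_[2*P[:,:2],np.ones(len(P))],(P[:,:2]**2).sum(1),rcond=None)[0];print("rim",len(P),s[:2],(s[2]+s[:2]@s[:2])**.5)
plan((.5343,-.3794,.0935,150))
E
```

```text
lid (array([ 0.5346, -0.3768]), array([73.5, 73.5]), -74.5) [0.15608129 0.15711961 0.15812276]
rim 588 [ 0.53465478 -0.37889675] 0.03296972847453461
now [ 0.5349 -0.3776  0.1599] 150.08 t 11.95 gap 0.0234 F [-0.2 -0.5 -1.5] tilt [-0.0001  0.0004] q6 -99
[np.float64(-0.004), np.float64(-0.019), np.float64(0.664)] 0.0 rows>= 2
 -> [ 0.5343 -0.3794  0.0935] 150.1
```

View pics/w3.png

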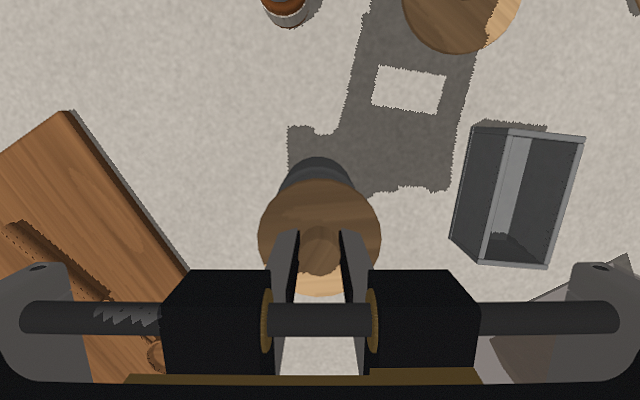

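The wrist view shows the held round lid at (318,240), straight over the small canister, whose edge is at (315,175). The rim fit gives (0.5346, -0.3789).

>>> {"name": "drive_tool", "arguments": {"series": [[-0.003,-0.017,0.3,0,1],[-0.003,-0.017,0.5,0,1],[-0.003,-0.017,0.62,0,1],[-0.003,-0.017,0.672,0,1],[-0.003,-0.017,0.672,0,1],[-0.003,-0.017,0.672,0,1]]}}

```text
clock: 12.7
tool_pos: [0.534, -0.3815, 0.0932]
orientation: [[-0.866, 0.5, 0.001], [0.5, 0.866, -0.001], [-0.001, -0.0, -1.0]]
ft_force: [-1.2, 0.8, 0.3]
finger_gap: 0.0232
finger_force: 30.0
```

```bash
python3 -c "
from wr import *
plan((.5343,-.3788,.0921,150))"
```

```text
now [ 0.534  -0.3815  0.0932] 149.98 t 12.7 gap 0.0232 F [-1.2  0.8  0.3] tilt [ 0.0007 -0.0006] q6 -99
[np.float64(0.011), np.float64(0.025), np.float64(0.011)] -0.0 rows>= 1
 -> [ 0.5343 -0.3788  0.0921] 150.0
```

>>> {"name": "drive_tool", "arguments": {"series": [[0.005,0.02,0.011,0,1],[0.005,0.02,0.011,0,1],[0.005,0.02,0.011,0,-0.2],[0.005,0.02,0.011,0,-0.2],[0.005,0.02,0.011,0,-0.2],[0.005,0.02,-0.5,0,-0.2],[0.005,0.02,-0.9,0,-0.2],[0.005,0.02,-0.9,0,-0.2],[0.005,0.02,-0.9,0,-0.2]]}}

```text
clock: 13.82
tool_pos: [0.5341, -0.3791, 0.1816]
orientation: [[-0.866, 0.5, -0.001], [0.5, 0.866, 0.001], [0.001, 0.0, -1.0]]
ft_force: [-0.5, 0.6, -0.5]
finger_gap: 0.0564
finger_force: 0.0
```

```bash
python3 -c "
from wr import *
c,W=wrist();z=W[...,2];m=wood(c['img'])>0
P=W[m&(np.hypot(W[...,0]-.534,W[...,1]+.379)<.06)&(z>.08)&(z<.1)];print(rect(P),np.percentile(P[:,2],[2,50,98]))
plan((.472,.0092,.11,185.5))"
```

```text
(array([ 0.5365, -0.3794]), array([75.3, 75.2]), -72.8) [0.08806667 0.08950864 0.09093919]
now [ 0.534  -0.379   0.1811] 149.98 t 13.88 gap 0.0565 F [ 0.8 -0.2 -0.6] tilt [-0.0017  0.0013] q6 -99
[np.float64(0.811), np.float64(0.999), np.float64(0.233)] -0.197 rows>= 4
[np.float64(0.063), np.float64(0.999), np.float64(0.181)] -0.0 rows>= 2
[np.float64(0.064), np.float64(0.999), np.float64(0.181)] -0.0 rows>= 2
[np.float64(0.04), np.float64(0.641), np.float64(0.116)] -0.0 rows>= 2
 -> [0.472  0.0092 0.11  ] 185.4
```

>>> {"name": "drive_tool", "arguments": {"series": [[0.811,1,0.233,-0.197,-0.2],[0.811,1,0.233,-0.197,-0.2],[0.811,1,0.233,-0.197,-0.2],[0.811,1,0.233,-0.197,-0.2],[0.811,1,0.233,-0.197,-0.2]]}}

```text
clock: 14.5
tool_pos: [0.5138, -0.2519, 0.1582]
orientation: [[-0.996, -0.095, -0.001], [-0.095, 0.996, 0.001], [0.001, 0.001, -1.0]]
ft_force: [-0.6, 0.7, -0.3]
finger_gap: 0.0562
finger_force: 0.0
```

>>> {"name": "drive_tool", "arguments": {"series": [[0.063,1,0.181,0,-0.2],[0.063,1,0.181,0,-0.2],[0.063,1,0.181,0,-0.2]]}}

```text
clock: 14.88
tool_pos: [0.4978, -0.1514, 0.1403]
orientation: [[-0.995, -0.095, -0.002], [-0.095, 0.995, 0.001], [0.002, 0.001, -1.0]]
ft_force: [0.5, -0.2, 0.3]
finger_gap: 0.0559
finger_force: 0.0
```

>>> {"name": "drive_tool", "arguments": {"series": [[0.064,1,0.181,0,-0.2],[0.064,1,0.181,0,-0.2],[0.064,1,0.181,0,-0.2]]}}

```text
clock: 15.25
tool_pos: [0.4823, -0.0533, 0.1225]
orientation: [[-0.995, -0.096, -0.001], [-0.096, 0.995, 0.0], [0.001, 0.0, -1.0]]
ft_force: [-0.4, -0.4, -1.4]
finger_gap: 0.056
finger_force: 0.0
```

>>> {"name": "drive_tool", "arguments": {"series": [[0.04,0.641,0.116,0,-0.2],[0.04,0.641,0.116,0,-0.2],[0.04,0.641,0.116,0,-0.2],[0.04,0.641,0.116,0,-0.2]]}}

```text
clock: 15.75
tool_pos: [0.473, 0.0078, 0.1117]
orientation: [[-0.996, -0.093, 0.0], [-0.093, 0.996, -0.0], [-0.0, -0.0, -1.0]]
ft_force: [-0.0, 0.6, -0.1]
finger_gap: 0.0561
finger_force: 0.0
```

```bash
python3 -c "
from wr import *
c,W=wrist();z=W[...,2];m=wood(c['img'])>0
n=m&(np.hypot(W[...,0]-.472,W[...,1]-.009)<.085)
print(rect(W[n&(abs(z-.019)<.005)]),rect(W[n&(abs(z-.043)<.003)]))
plan((.472,.0092,.0225,185.5))"
```

```text
(array([0.4728, 0.0096]), array([127.9,  73.4]), 5.6) (array([0.473 , 0.0096]), array([42.8, 12.9]), 4.5)
now [0.4729 0.0079 0.1116] -174.66 t 15.8 gap 0.0564 F [-0.3  0.9  0.3] tilt [ 0.0003 -0.0001] q6 -99
[np.float64(0.008), np.float64(0.014), np.float64(0.891)] -0.001 rows>= 2
 -> [0.472  0.0092 0.0225] -174.5
```

>>> {"name": "drive_tool", "arguments": {"series": [[0.002,0.017,0.45,-0.001,-0.2],[0.002,0.017,0.89,-0.001,-0.2],[0.002,0.017,0.89,-0.001,-0.2],[0.002,0.017,0.89,-0.001,-0.2],[0.002,0.017,0.89,-0.001,1],[0.002,0.017,0.89,-0.001,1],[0.002,0.017,0.89,-0.001,1],[0.002,0.017,0.89,-0.001,1],[0.002,0.017,0.89,-0.001,1]]}}

```text
clock: 16.92
tool_pos: [0.4722, 0.0108, 0.0225]
orientation: [[-0.995, -0.098, 0.0], [-0.098, 0.995, -0.0], [-0.0, -0.0, -1.0]]
ft_force: [0.6, -1.3, 1.8]
finger_gap: 0.0156
finger_force: 30.0
```

>>> {"name": "drive_tool", "arguments": {"series": [[0,0,-0.3,0,1],[0,0,-1,0,1],[0,0,-1,0,1],[0,0,-1,0,1]]}}

```text
clock: 17.42
tool_pos: [0.472, 0.0108, 0.1221]
orientation: [[-0.995, -0.098, 0.0], [-0.098, 0.995, 0.0], [-0.0, 0.0, -1.0]]
ft_force: [-0.0, -0.3, -2.1]
finger_gap: 0.0157
finger_force: 30.0
```

```bash
python3 -c "
from wr import *
plan((.6286,-.2125,.15,144.5))"
```

```text
now [0.472  0.0108 0.1221] -174.38 t 17.43 gap 0.0157 F [-0.  -0.3 -2.1] tilt [0.0003 0.    ] q6 -99
[np.float64(-0.563), np.float64(-0.999), np.float64(-0.117)] 0.228 rows>= 4
[np.float64(-0.999), np.float64(-0.354), np.float64(-0.108)] 0.0 rows>= 2
[np.float64(-0.491), np.float64(-0.175), np.float64(-0.054)] 0.0 rows>= 1
 -> [ 0.6286 -0.2125  0.15  ] -215.4
```

>>> {"name": "drive_tool", "arguments": {"series": [[0,-0.3,-0.3,0.05,1],[-0.3,-0.7,-0.4,0.12,1],[-0.563,-1,-0.4,0.19,1],[-0.563,-1,-0.4,0.228,1],[-0.563,-1,-0.4,0.228,1]]}}

```text
clock: 18.05
tool_pos: [0.5373, -0.0832, 0.1602]
orientation: [[-0.815, 0.579, -0.003], [0.579, 0.815, 0.001], [0.003, -0.001, -1.0]]
ft_force: [-0.7, 0.6, -0.6]
finger_gap: 0.0155
finger_force: 30.0
```

>>> {"name": "drive_tool", "arguments": {"series": [[-0.5,-0.18,0,0,1],[-1,-0.354,0,0,1],[-1,-0.354,0,0,1],[-1,-0.354,0,0,1]]}}

```text
clock: 18.55
tool_pos: [0.5983, -0.1693, 0.1614]
orientation: [[-0.817, 0.577, -0.002], [0.577, 0.817, 0.001], [0.002, -0.0, -1.0]]
ft_force: [-0.2, 0.4, -0.8]
finger_gap: 0.0161
finger_force: 30.0
```

>>> {"name": "drive_tool", "arguments": {"series": [[-0.3,-0.1,0.1,0,1],[-0.491,-0.175,0.12,0,1],[-0.491,-0.175,0.12,0,1],[-0.491,-0.175,0.12,0,1]]}}

```text
clock: 19.05
tool_pos: [0.6284, -0.2114, 0.1507]
orientation: [[-0.816, 0.578, -0.0], [0.578, 0.816, 0.0], [0.0, 0.0, -1.0]]
ft_force: [0.3, 0.4, -0.9]
finger_gap: 0.0154
finger_force: 30.0
```

```bash
python3 - <<'E'
from wr import *
c,W=wrist("w4");z=W[...,2];m=wood(c["img"])>0
near=np.hypot(W[...,0]-.6286,W[...,1]+.2125)<.085
P=W[m&near&(z>.11)];print("lid",rect(P),np.percentile(P[:,2],[5,50,95]))
P=W[near&(abs(z-.07)<.003)&~m];print("rim",len(P),rect(P) if len(P) else 0)
plan((.6286,-.2125,.0835,144.5))
E
```

```text
lid (array([ 0.6141, -0.2113]), array([128.6, 115.7]), 84.1) [0.14637293 0.14757657 0.17151142]
rim 0 0
now [ 0.6285 -0.2115  0.1508] 144.67 t 19.1 gap 0.0161 F [ 0.9  0.5 -0.9] tilt [0.0001 0.0001] q6 -76
[np.float64(-0.007), np.float64(-0.007), np.float64(0.673)] 0.001 rows>= 2
 -> [ 0.6286 -0.2125  0.0835] 144.5
```

View pics/w4.png

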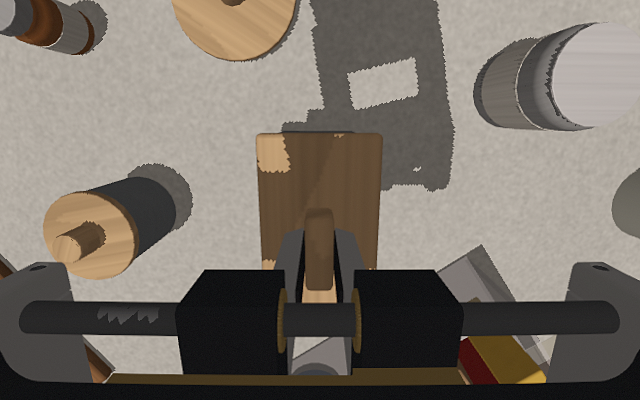

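The wrist view shows the held oblong lid at (320,200), with the dark canister edge just showing at (320,128). The small round lid is seated at (90,235). I'm lowering while watching the force.

>>> {"name": "drive_tool", "arguments": {"series": [[-0.007,-0.007,0.3,0.001,1],[-0.007,-0.007,0.5,0.001,1],[-0.007,-0.007,0.58,0.001,1],[-0.007,-0.007,0.63,0.001,1],[-0.007,-0.007,0.675,0.001,1],[-0.007,-0.007,0.675,0.001,1],[-0.007,-0.007,0.675,0.001,1]]}}

```text
clock: 19.98
tool_pos: [0.6291, -0.2138, 0.0834]
orientation: [[-0.813, 0.582, 0.001], [0.582, 0.813, -0.0], [-0.001, 0.0, -1.0]]
ft_force: [1.0, -0.2, -1.0]
finger_gap: 0.0156
finger_force: 30.0
```

```bash
python3 -c "
from wr import *
c,W=wrist();z=W[...,2];m=wood(c['img'])>0
P=W[m&(np.hypot(W[...,0]-.6286,W[...,1]+.2125)<.085)&(z>.06)&(z<.09)];print(np.percentile(P[:,2],[5,50,95]))
plan((.6286,-.2125,.082,144.5))"
```

```text
[0.07901577 0.08017257 0.08121481]
now [ 0.6291 -0.2138  0.0833] 144.4 t 20.02 gap 0.0158 F [-0.7  0.3 -0.6] tilt [ 0.0005 -0.0002] q6 -76
[np.float64(0.011), np.float64(0.008), np.float64(0.013)] -0.001 rows>= 1
 -> [ 0.6287 -0.2125  0.082 ] 144.6
```

No contact, and the board is about 1 mm above the rim. Releasing.

>>> {"name": "drive_tool", "arguments": {"series": [[0.008,0.008,0.01,0,1],[0.008,0.008,0.01,0,1],[0.008,0.008,0.01,0,-0.2],[0.008,0.008,0.01,0,-0.2],[0.008,0.008,0.01,0,-0.2],[0.008,0.008,-0.5,0,-0.2],[0.008,0.008,-0.9,0,-0.2],[0.008,0.008,-0.9,0,-0.2],[0.008,0.008,-0.9,0,-0.2]]}}

```text
clock: 21.15
tool_pos: [0.6285, -0.2124, 0.172]
orientation: [[-0.813, 0.582, -0.001], [0.582, 0.813, 0.0], [0.001, -0.0, -1.0]]
ft_force: [-0.7, 0.6, -1.2]
finger_gap: 0.0561
finger_force: 0.0
```

```bash
python3 -c "
from wr import *
c,W=wrist();z=W[...,2];m=wood(c['img'])>0
P=W[m&(np.hypot(W[...,0]-.6286,W[...,1]+.2125)<.085)&(z>.06)&(z<.09)];print(rect(P),np.percentile(P[:,2],[2,50,98]))
plan((.4347,-.1677,.11,150))"
```

```text
(array([ 0.6296, -0.212 ]), array([127.9,  73.4]), -35.6) [0.07789838 0.07948016 0.08088949]
now [ 0.6283 -0.2124  0.1715] 144.4 t 21.2 gap 0.0563 F [ 0.1 -1.3 -0.4] tilt [-0.002   0.0008] q6 -76
[np.float64(0.999), np.float64(-0.416), np.float64(0.335)] -0.031 rows>= 2
[np.float64(0.865), np.float64(-0.265), np.float64(0.28)] -0.0 rows>= 2
 -> [ 0.4347 -0.1677  0.11  ] 150.0
```

Seated: the board top is at 79.5 mm and flat. Next is the large round lid.

>>> {"name": "drive_tool", "arguments": {"series": [[0.5,-0.2,0,-0.031,-0.2],[1,-0.416,0.335,-0.031,-0.2],[1,-0.416,0.335,-0.031,-0.2],[1,-0.416,0.335,-0.031,-0.2]]}}

```text
clock: 21.7
tool_pos: [0.5239, -0.1885, 0.1397]
orientation: [[-0.866, 0.5, 0.001], [0.5, 0.866, -0.0], [-0.001, 0.0, -1.0]]
ft_force: [0.6, 0.3, -0.1]
finger_gap: 0.0564
finger_force: 0.0
```

>>> {"name": "drive_tool", "arguments": {"series": [[0.865,-0.265,0.28,0,-0.2],[0.865,-0.265,0.28,0,-0.2],[0.865,-0.265,0.28,0,-0.2],[0.865,-0.265,0.28,0,-0.2]]}}

```text
clock: 22.2
tool_pos: [0.4369, -0.1686, 0.1124]
orientation: [[-0.866, 0.5, 0.002], [0.5, 0.866, -0.001], [-0.002, 0.0, -1.0]]
ft_force: [0.9, -0.8, 0.5]
finger_gap: 0.0563
finger_force: 0.0
```

```bash
python3 -c "
from wr import *
c,W=wrist();z=W[...,2];m=wood(c['img'])>0
n=m&(np.hypot(W[...,0]-.4347,W[...,1]+.1677)<.07)
print(rect(W[n&(abs(z-.019)<.005)]),rect(W[n&(abs(z-.043)<.003)]))
plan((.4347,-.1677,.0225,150))"
```

```text
(array([ 0.4365, -0.1687]), array([109.6, 109.4]), 6.6) (array([ 0.4373, -0.1681]), array([21.9, 20.4]), -38.3)
now [ 0.4368 -0.1685  0.1122] 149.99 t 22.25 gap 0.0566 F [-0.3  0.1 -0.3] tilt [ 0.0017 -0.0008] q6 -86
[np.float64(0.022), np.float64(-0.004), np.float64(0.897)] -0.0 rows>= 2
 -> [ 0.4347 -0.1677  0.0225] 150.0
```

>>> {"name": "drive_tool", "arguments": {"series": [[0.01,0,0.45,0,-0.2],[0.01,0,0.896,0,-0.2],[0.01,0,0.896,0,-0.2],[0.01,0,0.896,0,-0.2],[0.01,0,0.896,0,1],[0.01,0,0.896,0,1],[0.01,0,0.896,0,1],[0.01,0,0.896,0,1],[0.01,0,0.896,0,1]]}}

```text
clock: 23.38
tool_pos: [0.4343, -0.1674, 0.022]
orientation: [[-0.866, 0.5, 0.0], [0.5, 0.866, -0.0], [-0.0, -0.0, -1.0]]
ft_force: [-0.5, -0.3, 0.9]
finger_gap: 0.0235
finger_force: 30.0
```

>>> {"name": "drive_tool", "arguments": {"series": [[0,0,-0.3,0,1],[0,0,-1,0,1],[0,0,-1,0,1],[0,0,-1,0,1]]}}

```text
clock: 23.88
tool_pos: [0.4341, -0.1673, 0.1215]
orientation: [[-0.866, 0.5, 0.0], [0.5, 0.866, -0.0], [-0.0, -0.0, -1.0]]
ft_force: [-1.0, 0.3, -1.5]
finger_gap: 0.0235
finger_force: 30.0
```

```bash
python3 -c "
from wr import *
plan((.44,.20,.2,150),(.524,.3721,.17,150))"
```

```text
now [ 0.4341 -0.1673  0.1215] 149.98 t 23.88 gap 0.0235 F [-1.   0.3 -1.5] tilt [ 0.0001 -0.0001] q6 -86
[np.float64(0.556), np.float64(0.999), np.float64(-0.244)] -0.0 rows>= 2
[np.float64(0.556), np.float64(0.999), np.float64(-0.244)] -0.0 rows>= 2
[np.float64(0.556), np.float64(0.999), np.float64(-0.245)] -0.0 rows>= 2
[np.float64(0.118), np.float64(0.213), np.float64(-0.052)] -0.0 rows>= 1
 -> [0.44 0.2  0.2 ] 150.0
[np.float64(0.07), np.float64(0.999), np.float64(0.157)] -0.0 rows>= 2
[np.float64(0.064), np.float64(0.911), np.float64(0.143)] -0.0 rows>= 2
 -> [0.524  0.3721 0.17  ] 150.0
```

>>> {"name": "drive_tool", "arguments": {"series": [[0.2,0.35,-0.2,0,1],[0.556,1,-0.3,0,1],[0.556,1,-0.3,0,1],[0.556,1,-0.3,0,1]]}}

```text
clock: 24.38
tool_pos: [0.4357, -0.0527, 0.1507]
orientation: [[-0.867, 0.499, -0.002], [0.499, 0.867, 0.0], [0.002, -0.001, -1.0]]
ft_force: [0.1, -0.2, -1.1]
finger_gap: 0.0232
finger_force: 30.0
```

>>> {"name": "drive_tool", "arguments": {"series": [[0.2,0.35,-0.1,0,1],[0.556,1,-0.2,0,1],[0.556,1,-0.2,0,1],[0.556,1,-0.2,0,1]]}}

```text
clock: 24.88
tool_pos: [0.438, 0.0607, 0.1711]
orientation: [[-0.866, 0.5, -0.001], [0.5, 0.866, -0.0], [0.001, -0.001, -1.0]]
ft_force: [-0.2, -0.2, -0.9]
finger_gap: 0.0233
finger_force: 30.0
```

>>> {"name": "drive_tool", "arguments": {"series": [[0.2,0.35,0,0,1],[0.556,1,0,0,1],[0.556,1,0,0,1],[0.556,1,0,0,1]]}}

```text
clock: 25.38
tool_pos: [0.4401, 0.1747, 0.1712]
orientation: [[-0.866, 0.501, -0.001], [0.501, 0.866, -0.001], [0.001, -0.001, -1.0]]
ft_force: [0.3, -0.1, -2.7]
finger_gap: 0.0234
finger_force: 30.0
```

>>> {"name": "drive_tool", "arguments": {"series": [[0.05,0.35,0,0,1],[0.14,0.9,0,0,1],[0.14,0.9,0,0,1],[0.14,0.9,0,0,1]]}}

```text
clock: 25.88
tool_pos: [0.473, 0.2588, 0.1714]
orientation: [[-0.865, 0.502, -0.001], [0.502, 0.865, -0.001], [0.0, -0.001, -1.0]]
ft_force: [-0.5, -0.0, -1.1]
finger_gap: 0.0232
finger_force: 30.0
```

>>> {"name": "drive_tool", "arguments": {"series": [[0.05,0.35,0,0,1],[0.112,1,0,0,1],[0.112,1,0,0,1],[0.112,1,0,0,1]]}}

```text
clock: 26.38
tool_pos: [0.5132, 0.3513, 0.1717]
orientation: [[-0.865, 0.501, -0.001], [0.501, 0.865, -0.001], [0.0, -0.001, -1.0]]
ft_force: [-0.4, -0.5, -1.3]
finger_gap: 0.0234
finger_force: 30.0
```

>>> {"name": "drive_tool", "arguments": {"series": [[0,0.2,0,0,1],[0,0.223,0,0,1],[0,0.223,0,0,1],[0,0.223,0,0,1]]}}

```text
clock: 26.88
tool_pos: [0.5241, 0.3715, 0.1721]
orientation: [[-0.866, 0.501, 0.0], [0.501, 0.866, 0.0], [-0.0, 0.0, -1.0]]
ft_force: [0.2, -0.7, -2.0]
finger_gap: 0.0233
finger_force: 30.0
```

```bash
python3 - <<'E'
from wr import *
c,W=wrist("w5");z=W[...,2];m=wood(c["img"])>0
near=np.hypot(W[...,0]-.524,W[...,1]-.3721)<.075
P=W[m&near&(z>.11)&(z<.19)];print("lid",rect(P),np.percentile(P[:,2],[5,50,95]))
P=W[near&(abs(z-.09)<.003)&~m]
if len(P)>5:
    s=np.linalg.lstsq(np.c_[2*P[:,:2],np.ones(len(P))],(P[:,:2]**2).sum(1),rcond=None)[0];print("rim",len(P),s[:2],(s[2]+s[:2]@s[:2])**.5)
plan((.524,.3721,.1035,150))
E
```

```text
lid (array([0.5204, 0.372 ]), array([107.5,  98.6]), -85.8) [0.16847984 0.1695144  0.17053951]
rim 634 [0.52434645 0.37507903] 0.04975217448207149
now [0.5242 0.3717 0.1721] 149.96 t 26.93 gap 0.0234 F [ 1.3 -0.1 -1.3] tilt [0.0002 0.    ] q6 -28
[np.float64(0.004), np.float64(0.003), np.float64(0.686)] -0.0 rows>= 2
 -> [0.524  0.3721 0.1035] 150.0
```

View pics/w5.png

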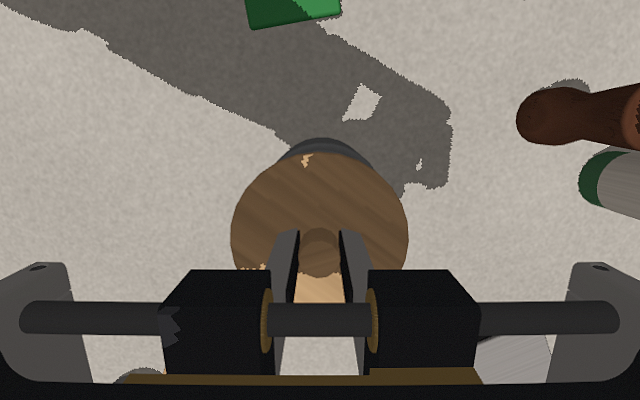

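The wrist view shows the held large lid at (320,220) over its canister, with the rim edge at (325,150). The fit agrees to within 2 mm.

>>> {"name": "drive_tool", "arguments": {"series": [[0.004,0.01,0.3,0,1],[0.004,0.01,0.5,0,1],[0.004,0.01,0.6,0,1],[0.004,0.01,0.65,0,1],[0.004,0.01,0.69,0,1],[0.004,0.01,0.69,0,1],[0.004,0.01,0.69,0,1]]}}

```text
clock: 27.8
tool_pos: [0.5246, 0.3734, 0.1033]
orientation: [[-0.866, 0.5, 0.001], [0.5, 0.866, 0.0], [-0.0, 0.001, -1.0]]
ft_force: [-0.1, -0.3, -0.5]
finger_gap: 0.0231
finger_force: 30.0
```

```bash
python3 -c "
from wr import *
c,W=wrist();z=W[...,2];m=wood(c['img'])>0
P=W[m&(np.hypot(W[...,0]-.524,W[...,1]-.372)<.075)&(z>.09)&(z<.11)];print(np.percentile(P[:,2],[5,50,95]))
plan((.524,.3728,.102,150))"
```

```text
[0.0996093  0.10067593 0.10169493]
now [0.5246 0.3734 0.1033] 149.98 t 27.85 gap 0.0236 F [ 0.8  0.5 -1.4] tilt [0.0006 0.0004] q6 -28
[np.float64(0.002), np.float64(-0.008), np.float64(0.013)] -0.0 rows>= 1
 -> [0.524  0.3728 0.102 ] 150.0
```

>>> {"name": "drive_tool", "arguments": {"series": [[0,-0.005,0.012,0,1],[0,-0.005,0.012,0,1],[0,-0.005,0.012,0,-0.2],[0,-0.005,0.012,0,-0.2],[0,-0.005,0.012,0,-0.2],[0,-0.005,-0.5,0,-0.2],[0,-0.005,-1,0,-0.2],[0,-0.005,-1,0,-0.2],[0,-0.005,-1,0,-0.2]]}}

```text
clock: 28.98
tool_pos: [0.5239, 0.3727, 0.2019]
orientation: [[-0.866, 0.5, -0.001], [0.5, 0.866, -0.001], [0.0, -0.001, -1.0]]
ft_force: [-0.8, -0.4, 0.4]
finger_gap: 0.0562
finger_force: 0.0
```

>>> {"name": "drive_tool", "arguments": {"series": [[1,0,-0.3,0,-0.2],[1,0,-0.3,0,-0.2],[1,0,-0.3,0,-0.2],[1,0,-0.3,0,-0.2]]}}

```text
clock: 29.48
tool_pos: [0.4377, 0.4224, 0.2315]
orientation: [[-0.866, 0.5, -0.001], [0.5, 0.866, -0.001], [0.0, -0.002, -1.0]]
ft_force: [0.2, -0.8, -0.1]
finger_gap: 0.056
finger_force: 0.0
```

```bash
python3 - <<'E'
from wr import *
c=r.camera("top");cv2.imwrite("pics/end.png",c["img"][:,:,::-1]);W=cloud(c,c["T"]);z=W[...,2]
wc,WW=wrist()
for n,x,y,rad,h in(("LR",.524,.3725,.065,.099),("SQ",.6195,.1915,.07,.094),("OB",.6286,-.2125,.08,.079),("SR",.5343,-.379,.05,.089)):
    P=W[(np.hypot(W[...,0]-x,W[...,1]-y)<rad)&(abs(z-h)<.006)]
    A=np.c_[P[:,:2]-P[:,:2].mean(0),np.ones(len(P))];s=np.linalg.lstsq(A,P[:,2],rcond=None)[0]
    print(n,len(P),rect(P),"z",s[2].round(4),"slope deg",np.degrees(s[:2]).round(2))
for n,x,y,h in(("tin",.6534,.003,.11),("jar",.3648,-.3124,.085)):
    P=W[(np.hypot(W[...,0]-x,W[...,1]-y)<.06)&(abs(z-h)<.006)];print(n,rect(P) if len(P) else 0)
plan()
E
```

```text
LR 833 (array([0.5292, 0.3676]), array([110.4, 101.1]), 38.7) z 0.0996 slope deg [-0.23  0.1 ]
SQ 660 (array([0.6201, 0.1893]), array([91.3, 90. ]), 36.4) z 0.0943 slope deg [-0.03 -0.29]
OB 809 (array([ 0.6286, -0.2114]), array([130. ,  74.2]), -35.6) z 0.0792 slope deg [-0.23  0.13]
SR 410 (array([ 0.5351, -0.3805]), array([75.5, 75.3]), -64.8) z 0.0891 slope deg [ 0.18 -0.08]
tin (array([0.6529, 0.0026]), array([68.1, 66.8]), 27.7)
jar (array([ 0.3644, -0.3117]), array([36.5, 36.4]), -86.1)
now [0.4382 0.4222 0.2316] 149.92 t 29.57 gap 0.0566 F [ 0.4 -0.5 -0.8] tilt [-0.0014 -0.0014] q6 -19
```

View pics/end.png

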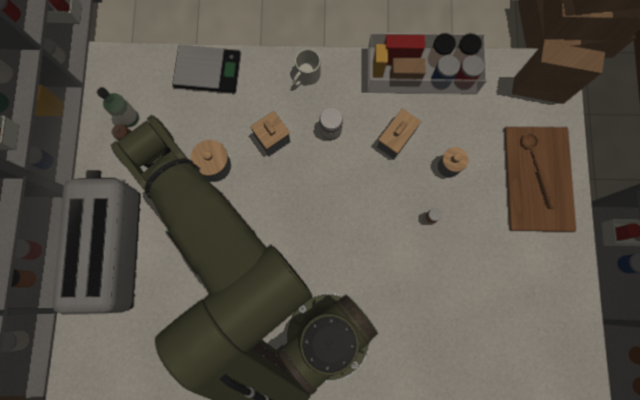

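The end view shows all four lids in place at (210,160), (270,132), (399,132) and (454,160). They are flat to within 0.3° and at seated height, and the tin and jar have not moved.

```bash
python3 -c "
from rig import r
print(r.job_done())"
```

```text
the job is handed in; nothing more can be done
None
```

All four lids are seated flat on their matching canisters, with the tin and spice jar where they were, and the job is handed in at about 30 s on the robot's clock (no verdict was returned).

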